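# Set the eccentric guide roller to the gauge

### The job

Set the gap of the guide: turn the red handle of the eccentric roller clockwise until its white-lined pointer stands in line with the green mark on the base plate. Then slide the brass-coloured square gauge plate along the fence, upright and without lifting it, into the gap beside that roller until the roller is beside the middle of its length, and leave it there with the handle still at its mark.

Things in the scene. Friction and masses are not known exactly. Their poses are not given: they have to be found in the camera images.
- eccentric (a joint): angle (rad) of the red-handled eccentric roller about its upright bolt, growing clockwise seen from above. Gap between roller and fence in mm = 23 - 9*cos(angle): 14 at 0; 23 at 1.57, where the pointer meets its green mark, right for the 20 mm gauge. Starts too tight (0.3 to 0.85), turns stiffly (0.25 N m), stays where left, range 0 to 2.6.
- eccentric_grip (a point): on the bolt axis, half-way up the red bar grip (56 mm above the bench); turns with it. Bar: along x, 14 mm thick, 24 tall, from 20 mm at +x to a narrower, white-lined pointer end 34 mm at -x. Below it the steel roller, radius 26, top 30 mm above the bench, 9 mm off the axis to +x. The like roller with a black handle, 115 mm on along the lane, is locked and already set.
- gauge_center (a point): centre of the gauge, a brass-coloured square plate with a round bore, standing on edge in the lane of the guide before the red-handled roller, 62 to 78 mm short of point gap. 20 mm thick (x), 56 mm long (y, along the lane), 56 mm tall, 0.24 to 0.48 kg. Its underside is 28 mm below this point, on the base plate.
- gap (a point): fixed on the guide, 40 mm above the bench: where the gauge's centre shall end, mid-gap. y: along the lane, the way the gauge slides; x: to the fence, face 11.5 mm off, top 28 mm above the bench. Base plate 12 mm thick, grey, 125 x 275 mm. Bolt axis 37.5 mm to -x, 9 mm to +y; green mark 38 to 56 mm to +y of the axis. Ahead of the roller a strip 20 mm high makes the lane 26 mm wide.
Things that resemble listed ones, but are neither listed nor needed, are in the scene too. Leave any purple look-alike of the part that bears gauge_center alone.

How it is judged:
By the outcome, as a careful person would: the job done as asked, in the order asked, and still so for the second after the job is handed in, with the robot touching nothing.
It also fails if it takes over 48 s, if anything falls off the work surface, if the arm or the gripper's body presses on something with over 40 N, if the wrist force passes 120 N, or if a joint passes its speed limit or range.

### The arm

A 6-joint arm with a two-finger parallel gripper is mounted at the origin on the work surface; the furniture and walls round the work are solid. World frame = base frame: x ahead of the robot, y to its left, z up, the work surface at z = 0. Lengths are in m, angles in degrees, forces in N, time in s.
With the tool pointing down it reaches from about 0.35 to 0.85 m from the base axis. Payload 8.1 kg.
Tool frame: the origin (TCP) lies at the very end of the fingers, on their centre line; the grasp point (between the pads) lies 19 mm behind it; z points along the fingers, y is the direction in which the jaws open and shut (so a half turn about z gives the same grasp; the last joint's range is limited). The gripper opens to 85 mm and grips with 20 to 120 N. Pads are 22 mm wide; open, the fingers measure 114 mm over their backs; the gripper's body (76 mm by 85 mm) begins 54 mm behind the grasp point. The pads swing forward as they close: fully open they stand 13 mm farther back than shut.
Start: joints at [-78.06, 7.471, 85.268, -0, 87.261, -4.893], TCP at [0.174, -0.574, 0.231] pointing down, gripper open.
Joint ranges: [-169.43, 169.43], [-51.17, 129.36], [1.28, 143.12], [-76.62, 256.62], [0, 156.53], [-152.29, 152.29]. Speed limits (degrees/s): [136.94, 136.94, 159.86, 180, 180, 180].

### API

Orientations are given as a 3x3 rotation matrix whose columns are the frame's x, y, z axes.
In Python, from rig import robot gives the robot as it stands. The module is installed in compiled form; this text tells all that it offers.
- The arm moves only by the tool arm_command, never from a script. Its argument "commands" is a list that holds one entry, the list of rows, each a list of 6 numbers: the shift along the tool's x, y, z in mm, then the turn, a rotation vector about the tool's x, y, z in degrees. In form: [[[tx, ty, tz, wx, wy, wz], ...]]. A call has 1 to 20 rows; each row is the pose to reach, as a shift and turn from the pose commanded when the call began, along the tool's axes at that moment; what a row does not reach only later rows make up. A row lasts 1/10 s, in which the tool goes at most 50 mm and 8.59 degrees, less where a joint would pass 70% of its speed; a pose out of reach is approached as far as the arm can. A call with a gripper value outside its range is refused whole. "fingers" is the finger opening in mm, from 0 to 85.4, set as the call begins (left out, the last holds). The fingers move at their own pace and stop on an object; "force" is the grip in N (left out, the last holds). Time passes only in rows, so rows that repeat a pose let the fingers close. It gives the time, the measured TCP pose, the force and the opening at its end, in the units of the state.
- robot.observe(): the state, without advancing time (a new reading comes with each control period).
- robot.camera(name): name is "scene" or "side" or "wrist"; returns a dict with "image" (420x560x3 uint8, blue, green, red), "fov_y" (degrees; the focal length in pixels is half the picture's height over the tangent of half this angle, whatever the lens; pixels are square), "cx", "cy" (the principal point, pixels), "eye" and "attitude" of the camera in the world. Camera axes: x right, y up, looking along -z (the intrinsics and any distortion apply to the point x, -y, -z); pixel columns grow to the right and rows downward; lengths in m; the calibration is good to about 2 mm. A picture is of the moment at which its call begins. There is no depth.
- robot.close_job(): hands the job in, once; it reports no verdict.
The state is a dict: "time_s": time; "joint_positions": joint angles; "qvel": joint speeds; "effort": joint torques, N m; "tcp_pos": TCP position; "eef_rot": TCP orientation; "wrist_force": force on the tool from outside, world axes, zero at the start; "moment": the same for the moment, N m; "grip_width": finger opening in m.
Only numpy, scipy, OpenCV 4.12 (cv2) and the standard library are available. Lean on these libraries where they do the work, as an engineer would, in place of code of your own. Each camera call takes 0.05 s, during which the arm holds its last target.

## Working session

There is one attempt and no reset: what is moved stays moved. The work goes in short steps, Python scripts to look and compute and a tool call to move; the robot and the scene stay as the last step left them, time stands still between calls to the robot, and variables do not carry over. Pictures are saved under pics/ and viewed, and the job is handed in when it is done.

Besides the shell and the picture viewer there is one more tool, called after "Request:" in YAML: its name, and indented under it one key for each argument. arm_command: Moves the arm, as the interface text tells. Its arguments: {"type":"object","properties":{"commands":{"type":"array","items":{"type":"array","items":{"type":"array","items":{"type":"number"}}}},"fingers":{"type":"number"},"force":{"type":"number"}},"required":["commands"]}

```bash
mkdir -p pics
cat > h.py <<'E'
import numpy as np, cv2
from rig import robot
def snap(n,tag):
    c=robot.camera(n); cv2.imwrite(f'pics/{tag}.png',c['image']); return c
E
python3 - <<'E'
from h import *
import pickle
o=robot.observe();print(o)
for n in['scene','side','wrist']:
    c=snap(n,n+'0');pickle.dump(c,open(n+'0.pkl','wb'));print(n,{k:v for k,v in c.items() if k!='image'})
E
```

```text
{'time_s': 0.0, 'joint_positions': array([-7.80594230e+01,  7.51574135e+00,  8.53297660e+01, -7.40442107e-04,
        8.72611405e+01, -4.89261930e+00]), 'qvel': array([-0.01038037,  0.04028672,  0.0301615 ,  0.14240695,  0.02732363,
       -0.02928654]), 'effort': array([-1.54843110e-03, -5.69395351e+01, -5.00555027e+01, -2.14769066e-04,
        1.45431870e-02,  6.20740046e-07]), 'tcp_pos': array([ 0.1736586 , -0.57374318,  0.23023316]), 'eef_rot': array([[ 9.57151723e-01,  2.89586639e-01, -3.97737969e-04],
       [ 2.89586875e-01, -9.57150007e-01,  1.81840912e-03],
       [ 1.45892087e-04, -1.85567312e-03, -9.99998268e-01]]), 'wrist_force': array([ 0.56690442, -0.34809614, -0.13883899]), 'moment': array([-0.05523219,  0.02008608, -0.02022847]), 'grip_width': 0.08538432403198461}
scene {'fov_y': 49.949692203299904, 'cx': 278.9769186871904, 'cy': 210.01573369923744, 'eye': array([ 0.28413056, -0.64848458,  0.67103089]), 'attitude': array([[ 0.91045775,  0.28917817, -0.29570707],
       [-0.41353245,  0.64957635, -0.63799802],
       [ 0.00758922,  0.70315471,  0.71099638]])}
side {'fov_y': 47.13904335290499, 'cx': 272.1739379587231, 'cy': 204.39358281277416, 'eye': array([0.15384252, 0.41170282, 0.59873255]), 'attitude': array([[-0.82361757,  0.34039217, -0.45363782],
       [-0.56707949, -0.50647522,  0.64954115],
       [-0.00865759,  0.7922222 ,  0.61017131]])}
wrist {'fov_y': 69.88244377499103, 'cx': 281.57875917297105, 'cy': 207.69822389293947, 'eye': array([ 0.24593855, -0.55220087,  0.37310638]), 'attitude': array([[ 2.90005306e-01,  9.12982418e-01,  2.86984368e-01],
       [-9.57025034e-01,  2.76684488e-01,  8.68837050e-02],
       [-8.08278184e-05, -2.99847960e-01,  9.53986999e-01]])}
```

View pics/scene0.png

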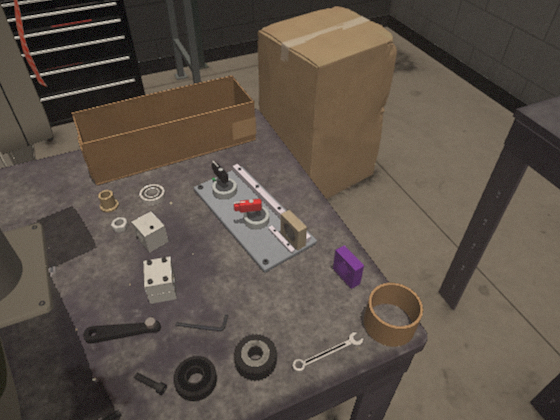

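View pics/side0.png

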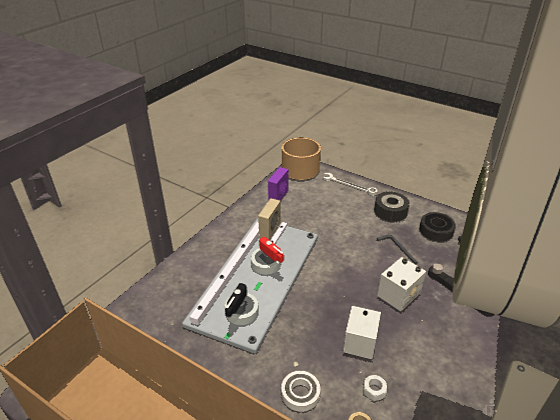

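View pics/wrist0.png

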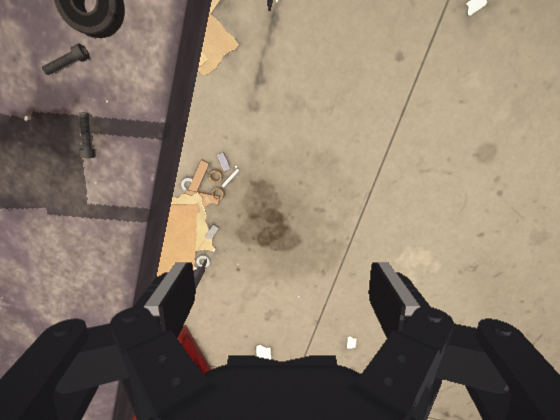

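The scene view shows the guide plate around (255,215), the red handle at (248,207), the black handle at (220,178) and the brass gauge at (293,228). The purple look-alike is at (348,267). I'll check these in close crops.

Run:
```python
import pickle,cv2,numpy as np
a=pickle.load(open('scene0.pkl','rb'))['image'][150:280,180:330]
b=pickle.load(open('side0.pkl','rb'))['image'][190:360,170:330]
cv2.imwrite('pics/sc.png',cv2.resize(a,None,fx=5,fy=4.6 and 5,interpolation=cv2.INTER_CUBIC)[:600])
cv2.imwrite('pics/sd.png',cv2.resize(b,None,fx=3.5,fy=3.5,interpolation=cv2.INTER_CUBIC))
```

```text
(no output)
```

View pics/sc.png

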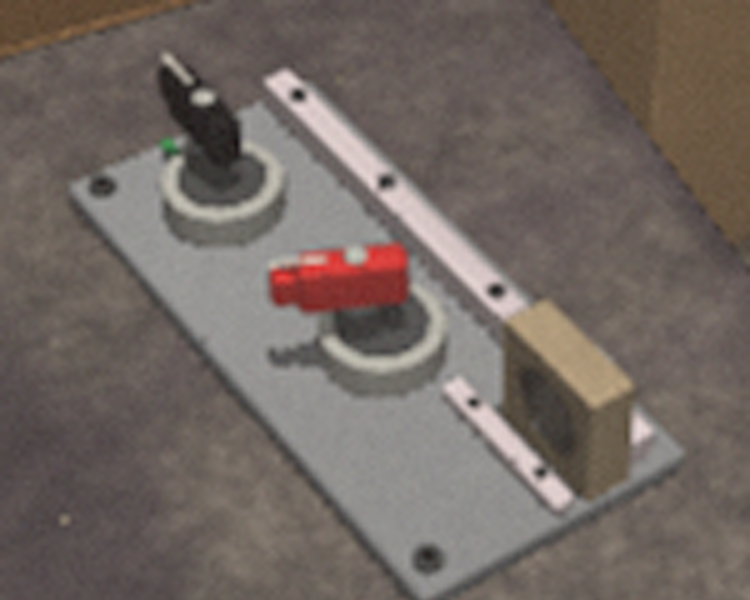

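View pics/sd.png

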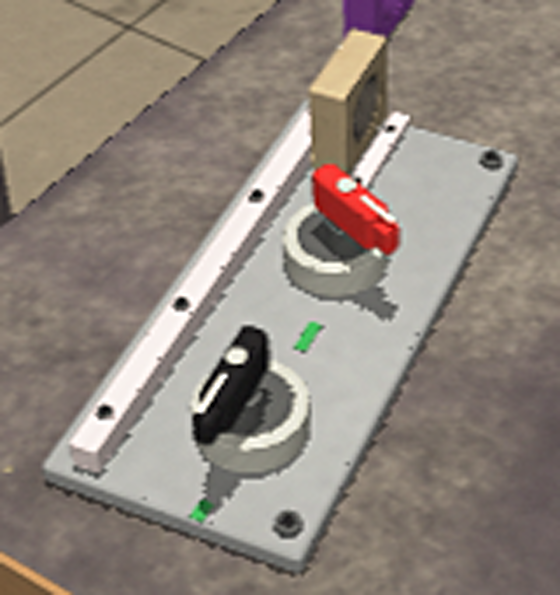

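The gauge is the brass plate beside the fence, not the purple block. The handle is the red one, with its pointer roughly at -x. Next is a rough frame from the plate corners.

```bash
cat >> h.py <<'E'
import pickle
def ray(c,uv):
    f=210/np.tan(np.radians(c['fov_y']/2))
    d=np.array([(uv[0]-c['cx'])/f,-(uv[1]-c['cy'])/f,-1.]); return c['eye'],c['attitude']@d
def onz(c,uv,z):
    e,d=ray(c,uv); return e+d*(z-e[2])/d[2]
def proj(c,p):
    f=210/np.tan(np.radians(c['fov_y']/2))
    q=c['attitude'].T@(np.asarray(p)-c['eye']); return np.array([c['cx']+f*q[0]/-q[2],c['cy']-f*q[1]/-q[2]])
E
python3 - <<'E'
from h import *
s=pickle.load(open('scene0.pkl','rb'));d=pickle.load(open('side0.pkl','rb'))
S=lambda u,v:(180+u/5-.4,150+v/5-.4); D=lambda u,v:(170+u/3.5-.36,190+v/3.5-.36)
for n,p in dict(L=(70,186),R=(685,453),B=(425,598)).items(): print('S',n,onz(s,S(*p),.012))
for n,p in dict(farfence=(45,465),L=(305,562),B=(518,155)).items(): print('D',n,onz(d,D(*p),.012))
print('red bolt top scene',onz(s,S(356,255),.069),'side',onz(d,D(347,186),.069))
print('pointer tip scene',onz(s,S(275,265),.068),'side',onz(d,D(395,225),.068))
print('green side',onz(d,D(299,348),.012),onz(d,D(318,324),.012))
print('gauge top near-fence corners scene',onz(s,S(632,382),.068),onz(s,S(543,300),.068),onz(s,S(505,318),.068),onz(s,S(597,405),.068))
print('gauge top side',onz(d,D(312,92),.068),onz(d,D(350,98),.068),onz(d,D(387,40),.068),onz(d,D(356,33),.068))
E
```

```text
S L [0.41880658 0.08220346 0.012     ]
S R [ 0.59067867 -0.16123806  0.012     ]
S B [ 0.47171294 -0.18434409  0.012     ]
D farfence [0.5364278  0.10506002 0.012     ]
D L [0.41401601 0.08171369 0.012     ]
D B [ 0.46959544 -0.18609398  0.012     ]
red bolt top scene [ 0.49568079 -0.06319698  0.069     ] side [ 0.49396327 -0.06442198  0.069     ]
pointer tip scene [ 0.46572606 -0.05474939  0.068     ] side [ 0.46140758 -0.05590681  0.068     ]
green side [ 0.48512678 -0.01141884  0.012     ] [ 0.4866194 -0.0286527  0.012    ]
gauge top near-fence corners scene [ 0.56292534 -0.16457817  0.068     ] [ 0.55125889 -0.11342926  0.068     ] [ 0.53424453 -0.11621813  0.068     ] [ 0.54631667 -0.16949685  0.068     ]
gauge top side [ 0.54911789 -0.11288822  0.068     ] [ 0.53061115 -0.11961129  0.068     ] [ 0.54189248 -0.16962867  0.068     ] [ 0.55874116 -0.16561321  0.068     ]
```

Request:
arm_command:
  commands:
    - [[455,-395,30,0,0,-148],[455,-395,30,0,0,-148],[455,-395,30,0,0,-148],[455,-395,30,0,0,-148],[455,-395,30,0,0,-148],[455,-395,30,0,0,-148],[455,-395,30,0,0,-148],[455,-395,30,0,0,-148],[455,-395,30,0,0,-148],[455,-395,30,0,0,-148],[455,-395,30,0,0,-148],[455,-395,30,0,0,-148],[455,-395,30,0,0,-148],[455,-395,30,0,0,-148],[455,-395,30,0,0,-148],[455,-395,30,0,0,-148],[455,-395,30,0,0,-148],[455,-395,30,0,0,-148],[455,-395,30,0,0,-148],[455,-395,30,0,0,-148]]
  fingers: 45
  force: 60

```text
time_s: 2.15
tcp_pos: [0.4948, -0.0644, 0.2011]
eef_rot: [[-0.965, 0.263, -0.0], [0.263, 0.965, 0.0], [0.0, -0.0, -1.0]]
wrist_force: [-0.5, 0.0, -0.6]
grip_width: 0.0451
```

Run:
```python
from h import *
c=snap('wrist','w1');pickle.dump(c,open('w1.pkl','wb'))
o=robot.observe();print(o['time_s'],o['joint_positions'],o['tcp_pos'],o['eef_rot'],o['wrist_force'])
cv2.imwrite('pics/w1b.png',cv2.resize(c['image'],None,fx=1.42,fy=1.42,interpolation=cv2.INTER_CUBIC))
```

```text
2.2 [-1.33089175e+01 -7.42778805e+00  1.03326592e+02  3.83219551e-04
  8.41153333e+01 -8.80646974e+01] [ 0.49478988 -0.06442917  0.20115502] [[-9.64813643e-01  2.62934550e-01 -2.38578300e-04]
 [ 2.62934543e-01  9.64813672e-01  6.32735417e-05]
 [ 2.46820406e-04 -1.68329989e-06 -9.99999970e-01]] [-0.27609846  0.12210926  0.45421999]
```

View pics/w1b.png

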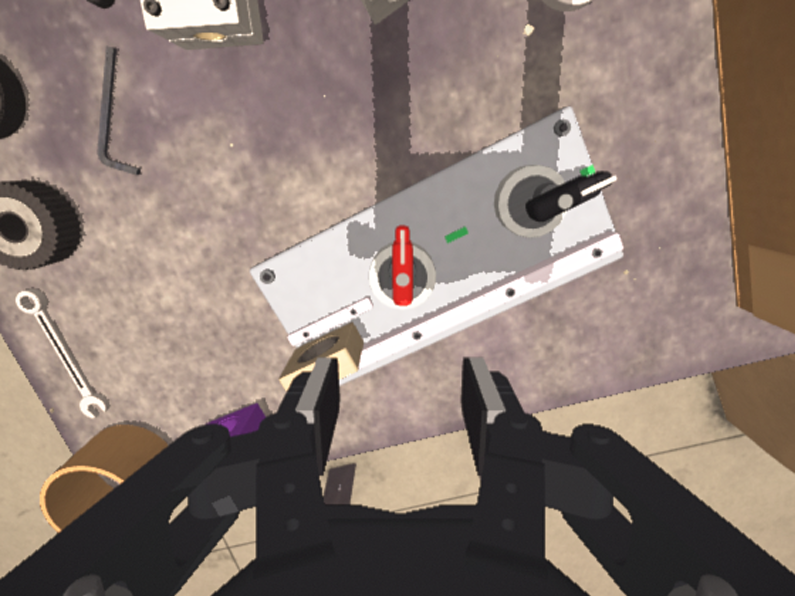

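The wrist view shows the red handle upright in the picture: bolt at (284,196) and tip at (283,161) in raw pixels. The green mark is at (321,165), and the gauge is at lower left, clear of the fingers. Now I'll measure from this view.

```bash
cat >> h.py <<'E'
def ang(v): return np.degrees(np.arctan2(v[1],v[0]))
E
python3 - <<'E'
from h import *
c=pickle.load(open('w1.pkl','rb'));im=c['image'];hsv=cv2.cvtColor(im,cv2.COLOR_BGR2HSV)
m=((hsv[...,0]<8)|(hsv[...,0]>172))&(hsv[...,1]>150)&(hsv[...,2]>80);m=m.astype('u1');m[300:]=0
n,l,st,ce=cv2.connectedComponentsWithStats(m);k=1+st[1:,4].argmax();print(st[k])
ys,xs=np.where(l==k)
g=(abs(hsv[...,0].astype(int)-65)<15)&(hsv[...,1]>120);n2,l2,s2,c2=cv2.connectedComponentsWithStats(g.astype('u1'));print(s2[1:],c2[1:])
for i in range(1,n2):
    if s2[i,4]>8: print('green',onz(c,c2[i],.0125))
R=lambda u,v:(u/1.42-.15,v/1.42-.15)
print('bolt',onz(c,R(403,279),.069),'tip',onz(c,R(402,227),.068),'tail',onz(c,R(402,304),.068))
A,B,C=[onz(c,R(*p),.012) for p in[(251,268),(570,107),(621,240)]]
print(A,B,C,ang(B-A),ang(B-A)-90,np.linalg.norm(B-A))
F=[onz(c,R(*p),.028) for p in [(417,336),(510,292.5),(597,253)]];print('fence screws',F,ang(F[2]-F[0]))
print('gauge top corners',[onz(c,R(*p),.068) for p in[(362,352),(355,325),(282,380)]])
im2=cv2.resize(im[100:290,160:460],None,fx=2.6,fy=2.6,interpolation=cv2.INTER_CUBIC);cv2.imwrite('pics/w1c.png',im2)
E
```

```text
[276 159  15  56 579]
[[409 117  10   7  45]
 [314 160  15  11  72]] [[413.55555556 120.08888889]
 [321.06944444 164.86111111]]
green [0.46299107 0.0877823  0.0125    ]
green [ 0.48366907 -0.01729634  0.0125    ]
bolt [ 0.49265026 -0.0628742   0.069     ] tip [ 0.45919429 -0.05450536  0.068     ] tail [ 0.5097874  -0.06820181  0.068     ]
[ 0.46709126 -0.1815603   0.012     ] [0.41600891 0.08187804 0.012     ] [0.52196658 0.10622792 0.012     ] 100.97382846138113 10.973828461381132 0.26834524075698035
fence screws [array([ 0.55204194, -0.06709734,  0.028     ]), array([0.53567822, 0.01149828, 0.028     ]), array([0.52221189, 0.08044316, 0.028     ])] 101.43009822875905
gauge top corners [array([ 0.5369451 , -0.10486187,  0.068     ]), array([ 0.51606998, -0.1036405 ,  0.068     ]), array([ 0.5430076 , -0.16708201,  0.068     ])]
```

View pics/w1c.png

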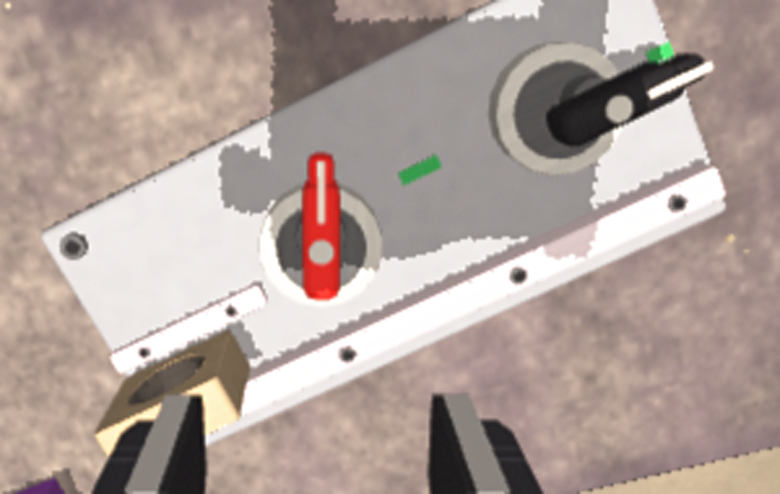

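Request:
arm_command:
  commands:
    - [[2,0.5,40,0,0,0],[2,0.5,80,0,0,0],[2,0.5,110,0,0,0],[2,0.5,130,0,0,0],[2,0.5,145,0,0,0],[2,0.5,153,0,0,0],[2,0.5,159,0,0,0],[2,0.5,159,0,0,0],[2,0.5,159,0,0,0]]

```text
time_s: 3.1
tcp_pos: [0.4937, -0.0636, 0.043]
eef_rot: [[-0.965, 0.262, 0.001], [0.262, 0.965, -0.0], [-0.001, 0.0, -1.0]]
wrist_force: [-0.2, -0.2, 0.4]
grip_width: 0.045
```

Request:
arm_command:
  commands:
    - [[0,0,0,0,0,0],[0,0,0,0,0,0],[0,0,0,0,0,0],[0,0,0,0,0,0],[0,0,0,0,0,0],[0,0,0,0,0,0],[0,0,0,0,0,0],[0,0,0,0,0,0]]
  fingers: 8
  force: 60

```text
time_s: 3.9
tcp_pos: [0.494, -0.0628, 0.0435]
eef_rot: [[-0.965, 0.262, 0.002], [0.262, 0.965, 0.001], [-0.002, 0.001, -1.0]]
wrist_force: [-0.2, 4.3, 5.5]
grip_width: 0.0148
```

Request:
arm_command:
  commands:
    - [[0,0.5,0,0,0,4],[0,0.5,0,0,0,8],[0,0.5,0,0,0,12],[0,0.5,0,0,0,16],[0,0.5,0,0,0,20],[0,0.5,0,0,0,24],[0,0.5,0,0,0,28],[0,0.5,0,0,0,32],[0,0.5,0,0,0,36],[0,0.5,0,0,0,40],[0,0.5,0,0,0,44],[0,0.5,0,0,0,48],[0,0.5,0,0,0,52],[0,0.5,0,0,0,56],[0,0.5,0,0,0,60],[0,0.5,0,0,0,63.5],[0,0.5,0,0,0,63.5],[0,0.5,0,0,0,63.5]]

```text
time_s: 5.7
tcp_pos: [0.494, -0.0627, 0.0435]
eef_rot: [[-0.197, 0.98, 0.002], [0.98, 0.197, 0.0], [-0.0, 0.002, -1.0]]
wrist_force: [-1.6, 2.3, 5.7]
grip_width: 0.015
```

Run:
```python
from h import *
o=robot.observe();print(o['time_s'],o['tcp_pos'],ang(o['eef_rot'][:2,1]),o['wrist_force'],o['moment'],o['grip_width'])
c=snap('scene','s2');pickle.dump(c,open('s2.pkl','wb'))
d=snap('side','d2');pickle.dump(d,open('d2.pkl','wb'))
cv2.imwrite('pics/d2b.png',cv2.resize(d['image'][190:360,170:350],None,fx=3.5,fy=3.5,interpolation=cv2.INTER_CUBIC))
```

```text
5.7 [ 0.4940279  -0.06274677  0.04348926] 11.341556144548996 [-1.61756668  2.30728471  5.71406392] [0.38944026 0.21593416 0.13900781] 0.014957484873948304
```

View pics/d2b.png

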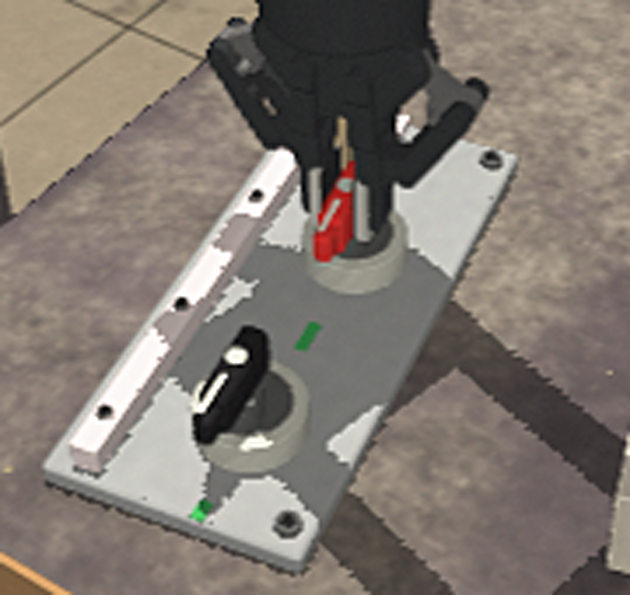

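The side view shows the red pointer turned toward the green mark at crop (308,335), parallel to the black handle. I'll open the jaws and rise to check it from the wrist camera.

Request:
arm_command:
  commands:
    - [[0,0,0,0,0,0],[0,0,0,0,0,0],[0,0,0,0,0,0],[0,0,0,0,0,0],[0,0,-20,0,0,0],[0,0,-60,0,0,0],[0,0,-100,0,0,0],[0,0,-140,0,0,0],[0,0,-160,0,0,0],[0,0,-160,0,0,0],[0,0,-160,0,0,0]]
  fingers: 40

```text
time_s: 6.9
tcp_pos: [0.4934, -0.063, 0.2023]
eef_rot: [[-0.196, 0.981, 0.001], [0.981, 0.196, -0.0], [-0.0, 0.001, -1.0]]
wrist_force: [0.8, 0.2, -0.3]
grip_width: 0.0402
```

Run:
```python
from h import *
c=snap('wrist','w3');pickle.dump(c,open('w3.pkl','wb'))
cv2.imwrite('pics/w3b.png',cv2.resize(c['image'],None,fx=1.42,fy=1.42,interpolation=cv2.INTER_CUBIC))
```

```text
(no output)
```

View pics/w3b.png

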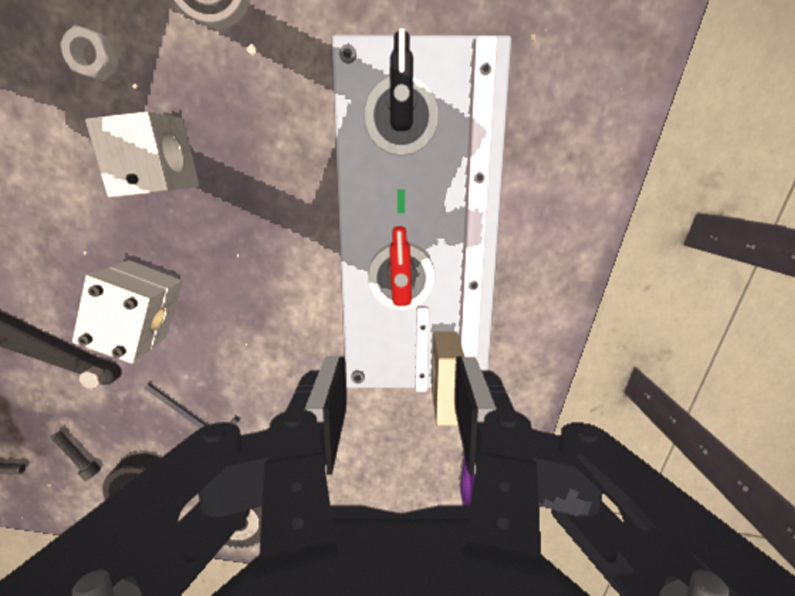

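The wrist view now shows the pointer line at (401,230–262) right below the green mark at (401,201), with the guide upright in the picture. Next I'll measure the residual angle and the gauge.

Run:
```python
from h import *
c=pickle.load(open('w3.pkl','rb'));im=c['image'];hsv=cv2.cvtColor(im,cv2.COLOR_BGR2HSV)
print(c['eye'])
R=lambda u,v:(u/1.42-.15,v/1.42-.15)
m=((hsv[...,0]<8)|(hsv[...,0]>172))&(hsv[...,1]>130)&(hsv[...,2]>80);m[300:]=0
n,l,st,ce=cv2.connectedComponentsWithStats(m.astype('u1'));k=1+st[1:,4].argmax()
top=[]
for y in range(st[k,1]+1,st[k,1]+st[k,3]-4):
    xs=np.where(l[y]==k)[0]; top.append((y,xs.min(),xs.max()))
print(top[::4])
P=np.array([onz(c,((a+b)/2,y),.068) for y,a,b in top]);f=np.polyfit(P[:,1],P[:,0],1);print('bar ang',ang(np.array([f[0],1])))
g=(abs(hsv[...,0].astype(int)-65)<15)&(hsv[...,1]>100);n2,l2,s2,c2=cv2.connectedComponentsWithStats(g.astype('u1'))
G=[onz(c,c2[i],.0125) for i in range(1,n2) if s2[i,4]>15];print('green',G)
b=onz(c,R(401,280.5),.069);print('bolt',b,[ang(x-b) for x in G])
A,B,C=[onz(c,R(*p),.012) for p in[(347,387),(333,37),(511,36)]];print('plate',ang(B-A),ang(C-B)+90, np.linalg.norm(B-A))
F=[onz(c,R(*p),.028) for p in[(473,285.5),(479,177.5),(486,68.5)]];print('fence',ang(F[2]-F[0]),F)
print('gauge front top corners',[onz(c,R(*p),.068) for p in[(434,358),(458,358)]],'front bottom',[onz(c,R(*p),.012) for p in[(433,332),(456,333)]])
im2=cv2.resize(im[200:310,260:370],None,fx=5.4,fy=5.4,interpolation=cv2.INTER_CUBIC);cv2.imwrite('pics/w3c.png',im2)
```

```text
[0.47711128 0.01173279 0.34499881]
[(161, np.int64(277), np.int64(285)), (165, np.int64(276), np.int64(285)), (169, np.int64(277), np.int64(286)), (173, np.int64(275), np.int64(287)), (177, np.int64(275), np.int64(288)), (181, np.int64(275), np.int64(288)), (185, np.int64(275), np.int64(289)), (189, np.int64(275), np.int64(289)), (193, np.int64(275), np.int64(289)), (197, np.int64(275), np.int64(289)), (201, np.int64(275), np.int64(289)), (205, np.int64(276), np.int64(289)), (209, np.int64(276), np.int64(289))]
bar ang 103.45785651423938
green [array([ 0.48353132, -0.01738482,  0.0125    ])]
bolt [ 0.49296788 -0.06357072  0.069     ] [np.float64(101.54756716006813)]
plate 101.24347886855072 101.64161031273774 0.2705502867703897
fence 101.00951364937487 [array([ 0.55071745, -0.06773179,  0.028     ]), array([0.53499687, 0.01130822, 0.028     ]), array([0.52193207, 0.08022498, 0.028     ])]
gauge front top corners [array([ 0.52746317, -0.11548222,  0.068     ]), array([ 0.54426338, -0.11211146,  0.068     ])] front bottom [array([ 0.53151556, -0.1178906 ,  0.012     ]), array([ 0.55070119, -0.11496665,  0.012     ])]
```

View pics/w3c.png

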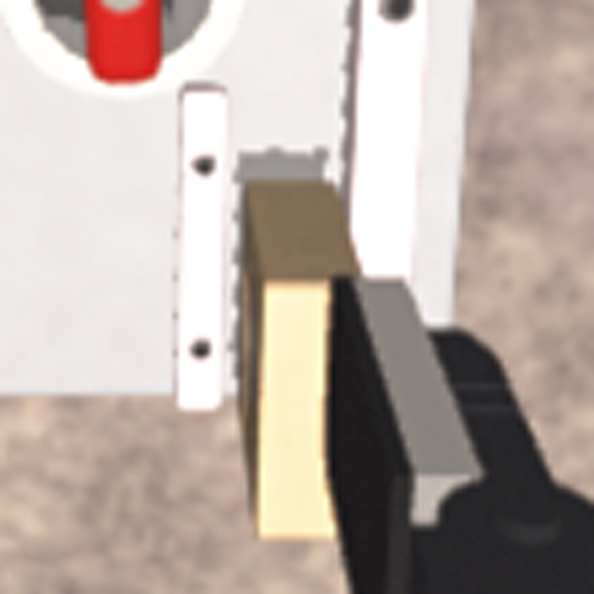

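Run:
```python
from h import *
c=pickle.load(open('w3.pkl','rb'));im=c['image']
for y in range(159,188,2):
    r=im[y,270:295].astype(float); w=np.minimum(r[:,0],r[:,1]); x=np.arange(270,295)
    sel=(x>276)&(x<287); ww=np.clip(w-90,0,None)*sel
    print(y,(ww*x).sum()/max(ww.sum(),1),ww.sum())
cv2.imwrite('pics/w3d.png',cv2.resize(im[135:220,245:320],None,fx=7,fy=7,interpolation=cv2.INTER_CUBIC))
```

```text
159 283.01769911504425 226.0
161 286.0 57.0
163 281.49027237354085 257.0
165 281.27035830618894 307.0
167 281.2068965517241 290.0
169 280.85873605947955 269.0
171 280.9255319148936 282.0
173 280.99298245614034 285.0
175 281.0451388888889 288.0
177 281.12371134020617 291.0
179 281.2028985507246 276.0
181 281.3333333333333 273.0
183 281.431654676259 278.0
185 281.5261044176707 249.0
187 0.0 0.0
```

View pics/w3d.png

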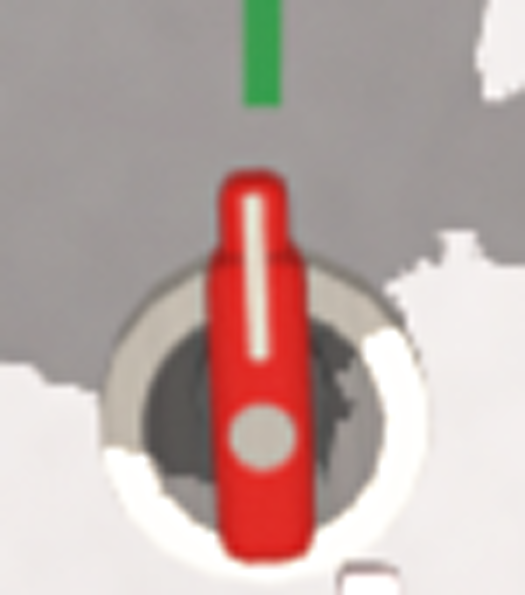

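Run:
```python
from h import *
c=pickle.load(open('w3.pkl','rb'))
T=lambda u,v:(245+u/7-.43,135+v/7-.43)
a=onz(c,T(252,195),.068);b=onz(c,T(260,360),.068);k=onz(c,T(262,437),.0685)
print(ang(a-b),ang(a-k)); 
print('green dir',ang(onz(c,T(262,0),.0125)-onz(c,T(262.5,105),.0125)), k)
```

```text
104.06875421264628 103.66778457880923
green dir 101.65815290156884 [ 0.49269109 -0.0633781   0.0685    ]
```

The white line points to 103.7–104° while the mark direction is 101.5°, so it is about 2.3° short, from give in the grip. I'll regrip and turn it a little more.

Request:
arm_command:
  commands:
    - [[0,0,40,0,0,0],[0,0,80,0,0,0],[0,0,115,0,0,0],[0,0,140,0,0,0],[0,0,152,0,0,0],[0,0,159,0,0,0],[0,0,159,0,0,0]]

```text
time_s: 7.65
tcp_pos: [0.4926, -0.0628, 0.0425]
eef_rot: [[-0.196, 0.981, -0.002], [0.981, 0.196, 0.0], [0.001, -0.001, -1.0]]
wrist_force: [0.0, -0.3, 0.6]
grip_width: 0.0403
```

Request:
arm_command:
  commands:
    - [[0,0,0,0,0,0],[0,0,0,0,0,0],[0,0,0,0,0,0],[0,0,0,0,0,0],[0,0,0,0,0,0],[0,0,0,0,0,0],[0,0,0,0,0,0],[0,0,0,0,0,1],[0,0,0,0,0,2],[0,0,0,0,0,2.5],[0,0,0,0,0,2.5],[0,0,0,0,0,2.5]]
  fingers: 8
  force: 60

```text
time_s: 8.85
tcp_pos: [0.4942, -0.0632, 0.0457]
eef_rot: [[-0.154, 0.988, 0.002], [0.988, 0.154, -0.001], [-0.001, 0.002, -1.0]]
wrist_force: [-7.7, 2.5, 11.1]
grip_width: 0.0125
```

Request:
arm_command:
  commands:
    - [[0,0,0,0,0,0],[0,0,0,0,0,0],[0,0,0,0,0,0],[0,0,0,0,0,0],[0,0,-20,0,0,0],[0,0,-60,0,0,0],[0,0,-100,0,0,0],[0,0,-140,0,0,0],[0,0,-160,0,0,0],[0,0,-160,0,0,0],[0,0,-160,0,0,0]]
  fingers: 40

```text
time_s: 9.95
tcp_pos: [0.4933, -0.063, 0.2032]
eef_rot: [[-0.154, 0.988, 0.0], [0.988, 0.154, -0.0], [-0.0, 0.0, -1.0]]
wrist_force: [-0.8, 0.8, -0.0]
grip_width: 0.0399
```

Run:
```python
from h import *
c=snap('wrist','w4');pickle.dump(c,open('w4.pkl','wb'))
o=robot.observe();print(o['tcp_pos'],o['eef_rot'],ang(o['eef_rot'][:2,1]))
cv2.imwrite('pics/w4d.png',cv2.resize(c['image'][135:220,245:320],None,fx=7,fy=7,interpolation=cv2.INTER_CUBIC))
```

```text
[ 0.4926307  -0.06284732  0.2020856 ] [[-1.53530024e-01  9.88142769e-01 -1.54891603e-03]
 [ 9.88143822e-01  1.53530706e-01  3.30898616e-04]
 [ 5.64781246e-04 -1.47974893e-03 -9.99998746e-01]] 8.831601716929576
```

View pics/w4d.png

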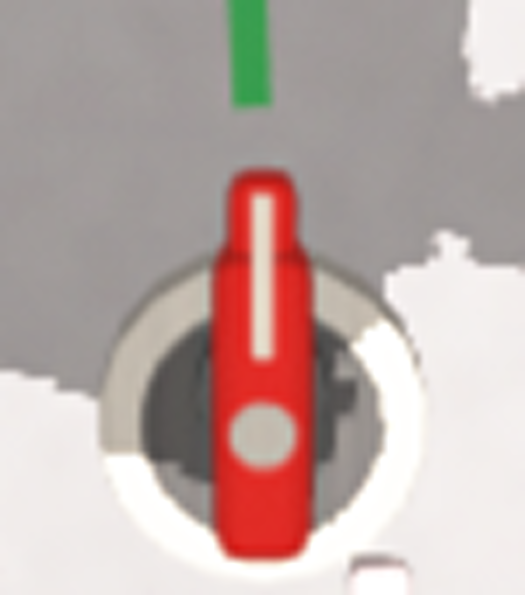

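Run:
```python
from h import *
c=pickle.load(open('w4.pkl','rb'))
T=lambda u,v:(245+u/7-.43,135+v/7-.43)
a=onz(c,T(262,195),.068);b=onz(c,T(263,360),.068);k=onz(c,T(262.5,436),.0685)
print(ang(a-b),ang(a-k)); 
g0,g1=onz(c,T(247,0),.0125),onz(c,T(252,105),.0125)
print('green dir',ang(g0-g1), k, ang(g1-k),ang(g0-k))
g=(lambda h:(abs(h[...,0].astype(int)-65)<15)&(h[...,1]>100))(cv2.cvtColor(c['image'],cv2.COLOR_BGR2HSV));g[200:]=0
n,l,s,ce=cv2.connectedComponentsWithStats(g.astype('u1'))
for i in range(1,n):
  if s[i,4]>15: print(s[i],ang(onz(c,ce[i],.0125)-k))
R=c['attitude'];print('cam right axis ang',ang(R[:2,0]))
```

```text
99.22880468973631 98.99960590607184
green dir 101.55843038590035 [ 0.4927212  -0.06342698  0.0685    ] 101.1974881918431 101.30402206991094
[278 134   5  16  79] 101.47097489237171
cam right axis ang 8.857828064431434
```

It is now about 2.3° past the mark, at 99.1° against 101.4°: closing the jaws already lined the bar up with the tool. I'll turn the open tool back to 11.4° and squeeze, without turning further.

Request:
arm_command:
  commands:
    - [[0,0,40,0,0,-2.6],[0,0,80,0,0,-2.6],[0,0,115,0,0,-2.6],[0,0,140,0,0,-2.6],[0,0,152,0,0,-2.6],[0,0,159,0,0,-2.6],[0,0,159,0,0,-2.6]]

```text
time_s: 10.7
tcp_pos: [0.4926, -0.0628, 0.0435]
eef_rot: [[-0.198, 0.98, -0.002], [0.98, 0.198, 0.0], [0.001, -0.002, -1.0]]
wrist_force: [0.1, -0.3, 0.5]
grip_width: 0.0399
```

Request:
arm_command:
  commands:
    - [[0,0,0,0,0,0],[0,0,0,0,0,0],[0,0,0,0,0,0],[0,0,0,0,0,0],[0,0,0,0,0,0],[0,0,0,0,0,0],[0,0,0,0,0,0],[0,0,0,0,0,0]]
  fingers: 8
  force: 60

```text
time_s: 11.5
tcp_pos: [0.4943, -0.0633, 0.0462]
eef_rot: [[-0.198, 0.98, 0.002], [0.98, 0.198, -0.001], [-0.001, 0.002, -1.0]]
wrist_force: [-4.1, -0.7, 6.2]
grip_width: 0.0127
```

Request:
arm_command:
  commands:
    - [[0,0,0,0,0,0],[0,0,0,0,0,0],[0,0,0,0,0,0],[0,0,0,0,0,0],[0,0,-20,0,0,0],[0,0,-60,0,0,0],[0,0,-100,0,0,0],[0,0,-140,0,0,0],[0,0,-160,0,0,0],[0,0,-160,0,0,0],[0,0,-160,0,0,0]]
  fingers: 40

```text
time_s: 12.6
tcp_pos: [0.4933, -0.063, 0.2042]
eef_rot: [[-0.198, 0.98, 0.001], [0.98, 0.198, -0.0], [-0.0, 0.001, -1.0]]
wrist_force: [0.3, 0.2, -0.3]
grip_width: 0.0402
```

Run:
```python
from h import *
c=snap('wrist','w5');pickle.dump(c,open('w5.pkl','wb'))
o=robot.observe();print(o['tcp_pos'],ang(o['eef_rot'][:2,1]))
cv2.imwrite('pics/w5d.png',cv2.resize(c['image'][135:220,245:320],None,fx=7,fy=7,interpolation=cv2.INTER_CUBIC))
```

```text
[ 0.49264417 -0.06282629  0.2031046 ] 11.432014109589915
```

View pics/w5d.png

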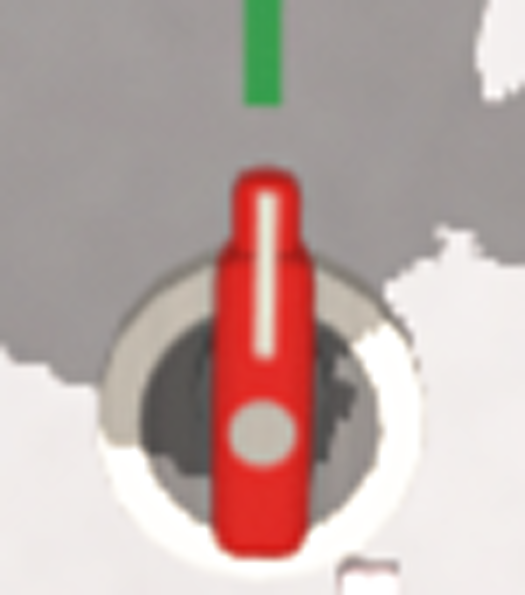

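The pointer line is now at 100.7°, within about 0.7° of the mark. For the push I'll locate the purple block and the gauge in the guide frame.

```bash
cat >> h.py <<'E'
t=np.radians(101.4); Y=np.array([np.cos(t),np.sin(t),0]); X=np.array([Y[1],-Y[0],0]); AX=np.array([.4928,-.0634,0]); GAP=AX+37.5e-3*X-9e-3*Y
def gl(p): p=np.asarray(p)-GAP; return np.round(1000*np.array([p@X,p@Y,p[2]]),1)
E
python3 - <<'E'
from h import *
c=pickle.load(open('w5.pkl','rb'));T=lambda u,v:(245+u/7-.43,135+v/7-.43)
print('ptr',ang(onz(c,T(266,190),.068)-onz(c,T(262.5,434),.0685)))
s=pickle.load(open('scene0.pkl','rb'))
print('GAP',GAP)
hsv=cv2.cvtColor(s['image'],cv2.COLOR_BGR2HSV);m=(abs(hsv[...,0].astype(int)-140)<12)&(hsv[...,1]>90)
m=cv2.morphologyEx(m.astype('u1'),cv2.MORPH_OPEN,np.ones((3,3)));ct,_=cv2.findContours(m,0,2);k=max(ct,key=cv2.contourArea)
print(cv2.approxPolyDP(k,2,True)[:,0].tolist())
for p in cv2.approxPolyDP(k,2,True)[:,0]: print(p,gl(onz(s,p,0)),gl(onz(s,p,.056)))
cv2.imwrite('pics/pu.png',cv2.resize(s['image'][190:310,260:400],None,fx=5,fy=5,interpolation=cv2.INTER_CUBIC))
S=lambda u,v:(180+u/5-.4,150+v/5-.4)
print('gauge',[gl(onz(s,S(*p),.068)) for p in[(632,382),(543,300),(505,318),(597,405)]], 'bottom rear',gl(onz(s,S(588,500),.012)))
E
```

```text
ptr 100.68982324035787
GAP [ 0.53133909 -0.06481029  0.        ]
[[340, 247], [336, 250], [334, 269], [352, 287], [359, 283], [362, 264], [345, 247]]
[340 247] [  72.3 -138.5    0. ] [  36.4 -170.6   56. ]
[336 250] [  61.  -139.7    0. ] [  26.1 -171.7   56. ]
[334 269] [  28.  -172.2    0. ] [  -4.2 -201.5   56. ]
[352 287] [  28.  -221.5    0. ] [  -4.2 -246.7   56. ]
[359 283] [  44.2 -222.4    0. ] [  10.7 -247.5   56. ]
[362 264] [  78.5 -193.8    0. ] [  42.1 -221.3   56. ]
[345 247] [  80.2 -144.1    0. ] [  43.7 -175.8   56. ]
gauge [array([  11.2, -104. ,   68. ]), array([  9.9, -51.6,  68. ]), array([ -7.3, -51. ,  68. ]), array([  -6. , -105.6,   68. ])] bottom rear [  -5.7 -103.2   12. ]
```

View pics/pu.png

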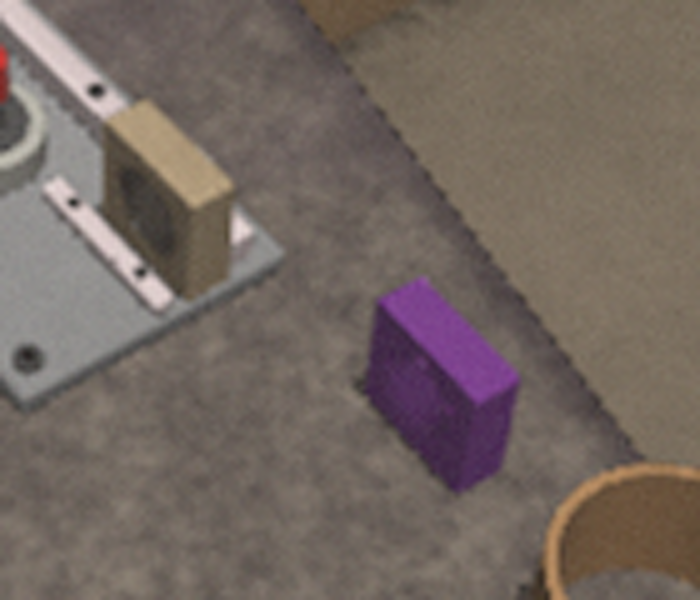

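Request:
arm_command:
  commands:
    - [[-45,12,0,0,0,0],[-90,25,0,0,0,0],[-125,35,0,0,0,0],[-135,38,10,0,0,0],[-135,38,50,0,0,0],[-135,38,90,0,0,0],[-135,38,110,0,0,0],[-135,38,110,0,0,0]]
  fingers: 0

```text
time_s: 13.45
tcp_pos: [0.5527, -0.1853, 0.0877]
eef_rot: [[-0.198, 0.98, -0.01], [0.98, 0.198, 0.005], [0.007, -0.009, -1.0]]
wrist_force: [-0.9, -0.8, -0.0]
grip_width: 0.0001
```

Run:
```python
from h import *
c=snap('side','d6');pickle.dump(c,open('d6.pkl','wb'));s=snap('scene','s6');pickle.dump(s,open('s6.pkl','wb'))
o=robot.observe();print(o['time_s'],o['tcp_pos'],gl(o['tcp_pos']),ang(o['eef_rot'][:2,1]),o['grip_width'],o['wrist_force'])
cv2.imwrite('pics/s6b.png',cv2.resize(s['image'][120:290,180:380],None,fx=3.5,fy=3.5,interpolation=cv2.INTER_CUBIC))
```

```text
13.55 [ 0.55628436 -0.18696053  0.09323527] [   0.3 -124.7   93.2] 11.449546943259888 -0.00020761653899486123 [0.17015126 0.59870194 0.2935249 ]
```

View pics/s6b.png

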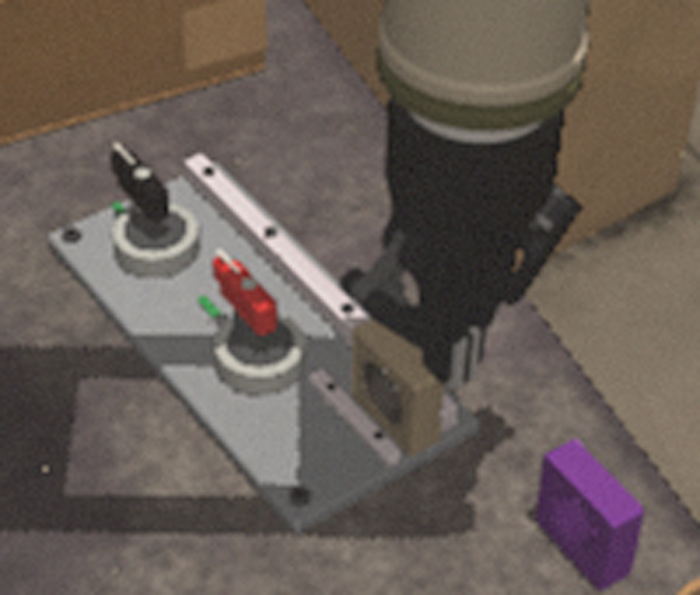

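The closed fingers stand clear behind the gauge, and the purple block is well away. Going down, then a slow push.

Request:
arm_command:
  commands:
    - [[-1,0,20,0,0,0],[-1,0,40,0,0,0],[-1,0,50,0,0,0],[-1,0,56,0,0,0],[-1,0,56,0,0,0],[-1,0,56,0,0,0]]

```text
time_s: 14.15
tcp_pos: [0.5582, -0.189, 0.0395]
eef_rot: [[-0.198, 0.98, 0.001], [0.98, 0.198, -0.001], [-0.001, 0.001, -1.0]]
wrist_force: [-0.0, -0.5, 0.3]
grip_width: 0.0002
```

Request:
arm_command:
  commands:
    - [[2,0,0,0,0,0],[4,0,0,0,0,0],[6,0,0,0,0,0],[8,0,0,0,0,0],[10,0,0,0,0,0],[12,0,0,0,0,0],[14,0,0,0,0,0],[16,0,0,0,0,0],[18,0,0,0,0,0],[20,0,0,0,0,0]]

```text
time_s: 15.15
tcp_pos: [0.5535, -0.1691, 0.0384]
eef_rot: [[-0.198, 0.98, 0.0], [0.98, 0.198, -0.0], [-0.0, 0.0, -1.0]]
wrist_force: [-0.2, -3.7, -0.1]
grip_width: -0.0001
```

Run:
```python
from h import *
s=snap('scene','s7');pickle.dump(s,open('s7.pkl','wb'))
o=robot.observe();print(o['time_s'],gl(o['tcp_pos']),o['wrist_force'])
cv2.imwrite('pics/s7b.png',cv2.resize(s['image'][120:290,180:380],None,fx=3.5,fy=3.5,interpolation=cv2.INTER_CUBIC))
```

```text
15.2 [   1.1 -106.3   38.4] [ 1.05574752 -1.83551743  0.61045446]
```

View pics/s7b.png

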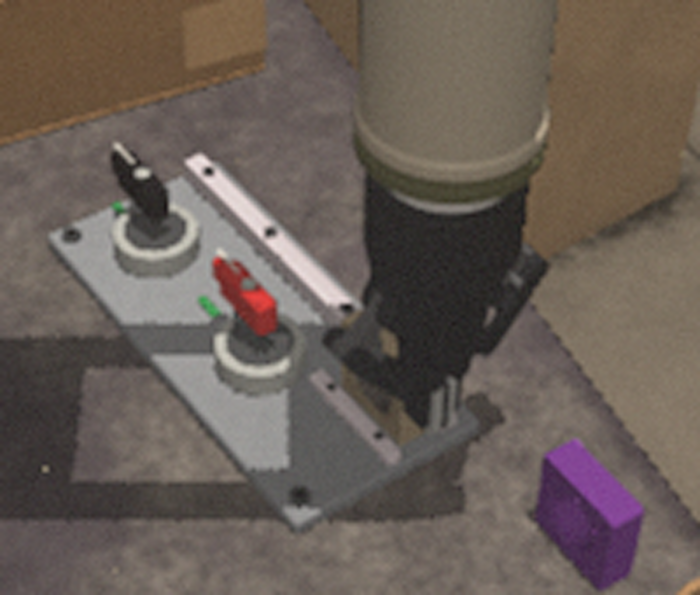

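Request:
arm_command:
  commands:
    - [[3,0,0,0,0,0],[6,0,0,0,0,0],[9,0,0,0,0,0],[12,0,0,0,0,0],[15,0,0,0,0,0],[18,0,0,0,0,0],[21,0,0,0,0,0],[24,0,0,0,0,0],[27,0,0,0,0,0],[30,0,0,0,0,0]]

```text
time_s: 16.2
tcp_pos: [0.5475, -0.1395, 0.0383]
eef_rot: [[-0.198, 0.98, 0.0], [0.98, 0.198, -0.0], [-0.0, 0.0, -1.0]]
wrist_force: [0.0, -3.0, 0.9]
grip_width: -0.0
```

Run:
```python
from h import *
s=snap('wrist','w8');pickle.dump(s,open('w8.pkl','wb'))
o=robot.observe();print(o['time_s'],gl(o['tcp_pos']),o['wrist_force'])
```

```text
16.25 [  1.  -76.   38.3] [ 1.17424412 -2.08226673  1.59491934]
```

View pics/w8.png

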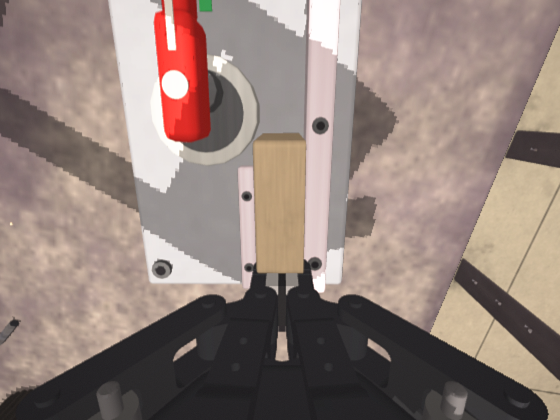

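The wrist view shows the gauge upright and straight in the lane, its top spanning (255–305, 138–272), with its front just at the roller. I'll measure how far it has to go.

```bash
cat > m.py <<'E'
from h import *
import sys
c=pickle.load(open(sys.argv[1],'rb'));hsv=cv2.cvtColor(c['image'],cv2.COLOR_BGR2HSV)
P=eval(sys.argv[2])
for p in P: print(p,gl(onz(c,p,float(sys.argv[3]))))
E
python3 m.py w8.pkl "[(254,139),(304,139),(259,272),(304,272)]" .068
python3 m.py w8.pkl "[(321,125),(315,264)]" .028
python3 - <<'E'
from h import *
c=pickle.load(open('w8.pkl','rb'));cv2.imwrite('pics/w8b.png',cv2.resize(c['image'][110:290,220:340],None,fx=3.3,fy=3.3,interpolation=cv2.INTER_CUBIC))
E
```

```text
(254, 139) [-10.3  -9.2  68. ]
(304, 139) [ 8.1 -9.2 68. ]
(259, 272) [ -9.6 -64.2  68. ]
(304, 272) [  9.4 -64.2  68. ]
(321, 125) [19.2 -5.7 28. ]
(315, 264) [ 18.9 -81.8  28. ]
```

View pics/w8b.png

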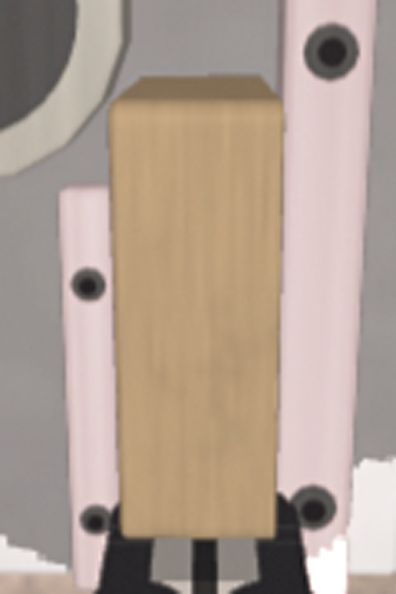

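Request:
arm_command:
  commands:
    - [[2,0,0,0,0,0],[4,0,0,0,0,0],[6,0,0,0,0,0],[8,0,0,0,0,0],[10,0,0,0,0,0],[12,0,0,0,0,0],[14,0,0,0,0,0],[16,0,0,0,0,0]]

```text
time_s: 17.05
tcp_pos: [0.5443, -0.1239, 0.0383]
eef_rot: [[-0.198, 0.98, -0.0], [0.98, 0.198, 0.0], [0.0, -0.0, -1.0]]
wrist_force: [0.9, -2.6, 1.3]
grip_width: 0.0004
```

Request:
arm_command:
  commands:
    - [[2,0,0,0,0,0],[4,0,0,0,0,0],[6,0,0,0,0,0],[8,0,0,0,0,0],[10,0,0,0,0,0],[12,0,0,0,0,0],[14,0,0,0,0,0],[15.5,0,0,0,0,0],[16,0,0,0,0,0],[16,0,0,0,0,0]]

```text
time_s: 18.05
tcp_pos: [0.5411, -0.1082, 0.0382]
eef_rot: [[-0.198, 0.98, -0.0], [0.98, 0.198, 0.0], [0.0, -0.0, -1.0]]
wrist_force: [0.6, -1.4, 1.6]
grip_width: -0.0002
```

Run:
```python
from h import *
s=snap('wrist','w9');pickle.dump(s,open('w9.pkl','wb'))
o=robot.observe();print(o['time_s'],gl(o['tcp_pos']),o['wrist_force'])
```

```text
18.1 [  1.  -44.4  38.2] [-0.0448082  -0.98917556  1.13752281]
```

View pics/w9.png

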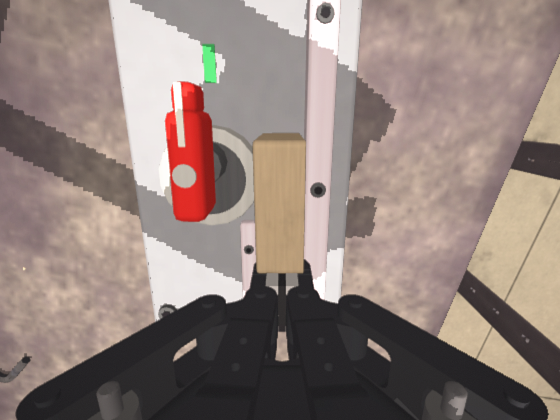

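```bash
python3 m.py w9.pkl "[(207,127.5),(207,224.5),(255,176)]" .030; python3 m.py w9.pkl "[(254,139),(304,139),(259,272),(304,272)]" .068;python3 m.py w9.pkl "[(184,176)]" .069;python3 m.py w9.pkl "[(208.5,45.5),(210,81)]" .0125
```

```text
(207, 127.5) [-36.5  25.2  30. ]
(207, 224.5) [-40.2 -25.2  30. ]
(255, 176) [-13.7   1.3  30. ]
(254, 139) [-10.3  22.8  68. ]
(304, 139) [ 8.1 22.8 68. ]
(259, 272) [ -9.7 -32.2  68. ]
(304, 272) [  9.3 -32.2  68. ]
(184, 176) [-37.1   9.2  69. ]
(208.5, 45.5) [-37.   64.2  12.5]
(210, 81) [-37.4  47.7  12.5]
```

Roller centre is at y = 0 and the gauge's centre is at about -4.8, so I push 5 mm more, back off and rise.

Request:
arm_command:
  commands:
    - [[1,0,0,0,0,0],[2,0,0,0,0,0],[3,0,0,0,0,0],[4,0,0,0,0,0],[5,0,0,0,0,0],[5,0,0,0,0,0],[5,0,0,0,0,0]]

```text
time_s: 18.8
tcp_pos: [0.5401, -0.1033, 0.0382]
eef_rot: [[-0.198, 0.98, -0.0], [0.98, 0.198, 0.0], [0.0, -0.0, -1.0]]
wrist_force: [0.9, -1.5, 0.9]
grip_width: -0.0
```

Request:
arm_command:
  commands:
    - [[-5,0,0,0,0,0],[-15,0,0,0,0,0],[-25,0,0,0,0,0],[-30,0,-20,0,0,0],[-40,0,-60,0,0,0],[-40,0,-100,0,0,0],[-40,0,-140,0,0,0],[-40,0,-140,0,0,0],[-40,0,-140,0,0,0]]

```text
time_s: 19.7
tcp_pos: [0.5491, -0.1438, 0.1799]
eef_rot: [[-0.198, 0.98, 0.003], [0.98, 0.198, -0.001], [-0.002, 0.003, -1.0]]
wrist_force: [-0.5, -0.4, -0.7]
grip_width: -0.0001
```

Run:
```python
from h import *
s=snap('wrist','w10');pickle.dump(s,open('w10.pkl','wb'))
d=snap('side','d10');pickle.dump(d,open('d10.pkl','wb'))
o=robot.observe();print(o['time_s'],gl(o['tcp_pos']),o['wrist_force'])
cv2.imwrite('pics/w10b.png',cv2.resize(s['image'][60:300,200:400],None,fx=2.5,fy=2.5,interpolation=cv2.INTER_CUBIC))
cv2.imwrite('pics/d10b.png',cv2.resize(d['image'][190:360,170:350],None,fx=3.5,fy=3.5,interpolation=cv2.INTER_CUBIC))
```

```text
19.8 [  0.3 -79.7 176.9] [-0.83756598  1.03806555  0.09047857]
```

View pics/w10b.png

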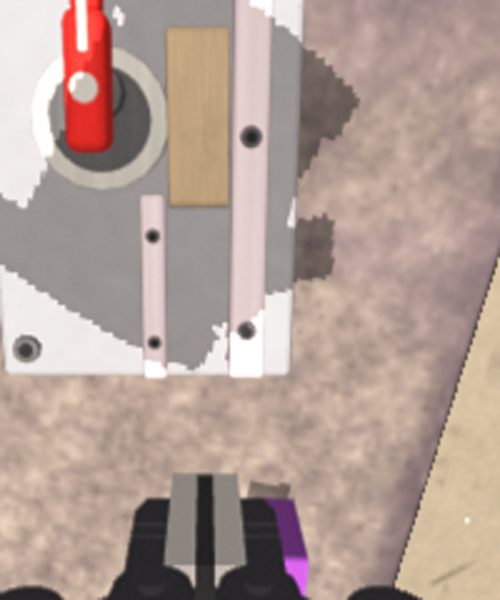

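View pics/d10b.png

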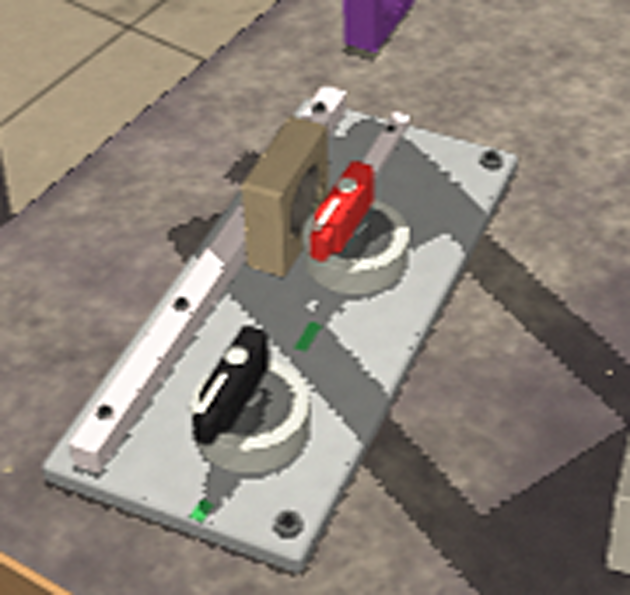

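```bash
python3 m.py w10.pkl "[(267,70.8),(291,70.8),(267.5,142.3),(291,142.3)]" .068
python3 m.py w10.pkl "[(233,96)]" .069; python3 m.py w10.pkl "[(242,79),(242,135)]" .030
python3 - <<'E'
from h import *
c=pickle.load(open('w10.pkl','rb'));cv2.imwrite('pics/w10c.png',cv2.resize(c['image'][25:130,200:300],None,fx=5.5,fy=5.5,interpolation=cv2.INTER_CUBIC))
E
```

```text
(267, 70.8) [-10.4  26.4  68. ]
(291, 70.8) [ 8.2 26.4 68. ]
(267.5, 142.3) [-10.8 -28.   68. ]
(291, 142.3) [  8.7 -28.   68. ]
(233, 96) [-37.5   8.   69. ]
(242, 79) [-34.6  24.2  30. ]
(242, 135) [-36.5 -24.8  30. ]
```

View pics/w10c.png

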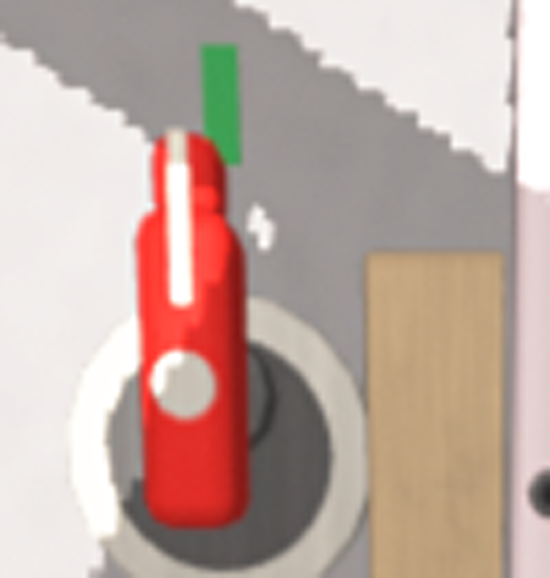

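Run:
```python
from h import *
c=pickle.load(open('w10.pkl','rb'));T=lambda u,v:(200+u/5.5-.41,25+v/5.5-.41)
a=onz(c,T(176.5,132),.068);b=onz(c,T(181,303),.068);k=onz(c,T(183.5,385),.0685)
print('pointer',ang(a-b),ang(a-k),'green',ang(onz(c,T(219,45),.0125)-onz(c,T(223,163),.0125)))
```

```text
pointer 100.22172523870167 100.43900327783312 green 101.18169973638857
```

The pointer is within about 1° of the mark, and the gauge is centred to within about 1 mm and upright. The robot touches nothing, so I'm handing in.

```bash
python3 -c "
from rig import robot
print(robot.close_job(), robot.observe()['time_s'])"
```

```text
the job is handed in; nothing more can be done
the job is handed in; nothing more can be done
```

I turned the red handle clockwise to its green mark, then pushed the brass gauge along the fence with closed fingers into the gap. I backed off and handed the job in at about 20 s; no verdict was reported.

**Handle:** The first turn stopped about 2.3° short. The second went about 2.3° past, so I turned it back by squeezing it with the jaws set in line with the mark. In the last picture the pointer stands at 100.2–100.4° and the mark at 101.2°, so the two agree within about 1°.

**Gauge:** It stands upright against the fence, never gripped or lifted. Its centre measured about 0.8 mm short of point gap along the lane, and the roller centre was about 0.3 mm short. The camera calibration is only good to about 2 mm.

**Forces and surroundings:** The push showed under 4 N, and the largest wrist force I read was about 14 N, while turning the handle. I did not touch the purple block, and the gripper was clear of everything at hand-in.

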